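# Swap the battery pack in the bench dock

### The arm

A 7-joint arm with a two-finger parallel gripper is mounted at the origin on a cart in front of the work surface, level with it; the furniture and walls round the work are solid. World frame = base frame: x ahead of the robot, y to its left, z up, the work surface at z = 0. Lengths are in m, angles in rad, forces in N, time in s.
With the tool pointing down it reaches from about 0.425 to 0.925 m from the base axis. Payload 6.8 kg.
Tool frame: the origin (TCP) lies at the very end of the fingers, on their centre line; the grasp point (between the pads) lies 19 mm behind it; z points along the fingers, y is the line along which they close (so a half turn about z gives the same grasp; the last joint's range is limited). The gripper opens to 85 mm and grips with 20 to 120 N. Pads are 22 mm wide; open, the fingers measure 114 mm over their backs; the gripper's body (76 mm by 85 mm) begins 54 mm behind the grasp point. The pads swing forward as they close: fully open they stand 13 mm farther back than shut.
Start: joints at [1.038, 0.477, 0.022, 1.555, -0.011, 1.109, -0.083], TCP at [0.278, -0.615, 0.231] pointing down, gripper open.
Joint ranges: [-2.96, 2.96], [-0.34, 2.1], [-1.41, 1.46], [0.24, 2.44], [-1.37, 4.51], [0.17, 1.92], [-2.96, 2.96]. Speed limits (rad/s): [2.39, 2.39, 3.14, 3.14, 3.14, 3.14, 3.14].

### API

Orientations are given as a rotation vector (axis times angle).
In Python, from bench import get_obs, grab_frame, hand_in gives the robot as it stands.
- The arm moves only by the tool drive_tool, never from a script. Its argument "rows" is a list of rows, each an object with "offset": the shift along the tool's x, y, z as a fraction of full scale, a list of three; "rotation": the turn, a rotation vector about the tool's x, y, z as a fraction of full scale, a list of three; "claw": the opening, from 0 (shut) to 1 (fully open). In form: [{"offset": [tx, ty, tz], "rotation": [wx, wy, wz], "claw": claw}, ...]. A call has 1 to 20 rows; each row is the pose to reach, as a shift and turn from the pose commanded when the call began, along the tool's axes at that moment; what a row does not reach only later rows make up. Full scale, the value 1, is 0.15 m for a shift and 2 rad for a turn. A row lasts 1/12 s, in which the tool goes at most 41.7 mm and 7.16 degrees, less where a joint would pass 70% of its speed; a pose out of reach is approached as far as the arm can. A call with a number of a shift or a turn outside -1 to 1 is refused whole. A call with a gripper value outside its range is refused whole. The fingers move at their own pace and stop on an object; "force" is the grip in N (left out, the last holds). Time passes only in rows, so rows that repeat a pose let the fingers close. It gives the time, the measured TCP pose, the force, the opening and the grip force at its end, in the units of the state.
- get_obs(): the state, without advancing time (a new reading comes with each control period).
- grab_frame(name): name is "scene" or "top" or "wrist"; returns a dict with "frame" (400x640x3 uint8, red, green, blue), "z_map" (400x640 float32, m along the optical axis (not along the pixel's ray), 0 where there is no reading), "vfov" (degrees; the focal length in pixels is half the picture's height over the tangent of half this angle, whatever the lens; pixels are square), "cx", "cy" (the principal point, pixels), "R" (3x3) and "t" (3): a world point X has camera coordinates R X + t. Camera axes: x right, y down, z forward; pixel columns grow to the right and rows downward; lengths in m; the calibration is good to about 2 mm. A picture is of the moment at which its call begins.
- hand_in(): hands the job in; it is judged then, once.
The state is a dict: "clock": time; "joints": joint angles; "qvel": joint speeds; "tau": joint torques, N m; "tcp_pos": TCP position; "orientation": TCP orientation; "contact_force": force on the tool from outside, world axes, zero at the start; "moment": the same for the moment, N m; "grip_width": finger opening in m; "gripper_force": force on a finger pad.
Only numpy, scipy, OpenCV 4.12 (cv2) and the standard library are available. Lean on these libraries where they do the work, as an engineer would, in place of code of your own. Each camera call takes 0.05 s, during which the arm holds its last target. There are 200 camera calls.

### The job

Swap the packs in the bench battery dock: press down the catch in front of the locked pack so that it springs free, slide it out and set it down flat and gently on the rubber mat. Then slide the other pack, contacts first, along the rails until the catch clicks up behind it, and leave it locked there. Feel your way: where the pack will lock is not exactly known and the end stop with its contacts is close behind the click, so stop pushing at the click, touch the stop lightly at most and never force a pack; leave the other things on the bench where they are.

Things in the scene. Friction and masses are not known exactly. Their poses are not given: they have to be found in the camera images.
- dock: battery dock fixed to the bench: grey rail plate 120 x 90 mm with two aluminium-lipped rails, open at its -x end. Origin: mid-width on its underside (bench height); x points along the rails the way a pack goes in, y left, z up. End stop, catch and ejector are one piece clamped in a slot, up to 6 mm fore or aft (along x) of the nominal place; this differs each time and is not measured
- rail_mouth (a point): middle of the rails' mouth at floor height (dock x = -70, z = 22 mm). Foot channel 69 mm wide, 10 mm high: floor z = 22 mm, lip underside 32, lip top 37 mm, 55 mm between lips. The mouth flares from x = -70 to -50 mm (lips turned up to z = 42 mm); rails run straight from there to x = 62 mm
- locked_place (a point): where the origin of a locked pack nominally lies (dock x = 0, z = 22 mm), really up to 6 mm fore or aft; its rear face is then held by the catch's tooth. A spring ejector pushes it out (-x), 7.5 N when locked, acting over the last 14 mm: a pack let go before the click comes back out
- stop_face (a point): end stop's rigid face (nominal, dock x = 47.5 mm, 60 mm deep housing behind it, 75 mm high), only 2.5 mm beyond the point where the catch clicks. Pushing a pack in takes 3 to 25 N (catch ramp, then ejector); more means a jam. It carries the contacts: a pack may press on it with at most 20 N, on catch or rails with 45 N (flat pack on the rails 80 N)
- catch (a joint): steel catch, a sprung tongue 30 mm wide in front of the rails. 0 = up, grows as pressed (m), bottom at 0.008. 5 to 15 N press it down; from 6 mm it frees the pack, which springs back 8 to 14 mm and then keeps the tongue down itself. A pack sliding in presses it 0.003 to 0.0055 by its ramp; at the click it jumps back to 0. The tooth stands 5.3 mm above the rail floor, nominal x = -45 mm
- catch_tab (a point): where to press the catch: top middle of its flat ribbed tab when up (dock x = -97, z = 18 mm, nominal: the real tab is up to 6 mm fore or aft); tab 45 mm long in x, 30 mm wide. This point does not go down with the tab
- flat_pack: battery pack that starts locked in the dock, 0.18 to 0.35 kg. Black foot 90 x 66 mm, 8 mm thick, with a black nose plate; on it a grey ribbed shell 80 x 50 mm that reaches to 53 mm height: grip it across the 50 mm. Origin: centre of its underside, rear face and nose 45 mm from it; x points to the nose (two copper contacts), z up. Its locked pose shows where the end stop stands
- fresh_pack: the other pack, 0.18 to 0.35 kg, same parts and sizes, upright on the bench; goes in nose first (its x along the dock's x). Its pose is that of the grey shell (origin under the shell's centre at foot underside). The shell is fixed firmly to its foot but up to 4 mm fore or aft of the middle, not measured: so where it will lock is not exactly known; feel for the click
- fresh_nose (a point): middle of the fresh pack's nose at the underside, 45 mm ahead of its origin (nominal; the real nose is up to 4 mm fore or aft)
- mat: black rubber mat fixed to the bench, 120 x 105 x 4 mm, origin at the centre of its underside; the flat pack is to be set down here. Mind the fixed bench vice, about 100 mm high (world x 0.35 to 0.48, y -0.06 to 0.10): carry over or round it
- sealer_can: bystander: can 64 mm across, 112 mm high, right of the work; leave alone (so too the others below)
- chuck_key: bystander: T-shaped chuck key 76 x 99 x 15 mm
- hex_key: bystander: hex key 85 x 31 x 6 mm, right of the dock
- sanding_pad: bystander: sanding pad 64 x 95 x 21 mm, in front of the dock
- abrasive_roll: bystander: roll of abrasive 61 mm across, 26 mm high
Things that resemble listed ones, but are neither listed nor needed, are in the scene too. Leave any red look-alike of the flat_pack alone.

How it is judged:
On the way, in this order (a step that is already met when the one before it is completed fails the run):
1. the catch is pressed down and the locked pack springs back (value of joint catch above 0.0035 m and distance of flat_pack from where it was at the start of the episode above 0.004 m), for 0.05 s.
2. the flat pack is out of the dock and lies on the mat (x of flat_pack in the frame of mat between -0.05 and 0.05 m and y of flat_pack in the frame of mat between -0.045 and 0.045 m and height (world z) of flat_pack below 0.009 m and angle between flat_pack's own z axis and vertical below 0.1 rad and linear speed of flat_pack below 0.02 m/s), for 0.2 s.
3. the fresh pack is locked in the dock, the catch up behind it (value of joint catch below 0.0025 m and x of fresh_pack in the frame of dock between -0.013 and 0.016 m and x of fresh_nose in the frame of dock above 0.024 m and y of fresh_pack in the frame of dock between -0.004 and 0.004 m and z of fresh_pack in the frame of dock between 0.019 and 0.026 m), for 0.2 s.
At the end, for the whole second after the job is handed in: the fresh pack stands in the rails nose first with the catch back up behind it (catch below 2.5 mm; pack origin at dock x -13 to +16 mm, y within 4 mm, z 19 to 26 mm) and at rest; the flat pack lies upright and at rest on the mat, its centre within 50 x 45 mm of the mat's centre (all of step 2 and all of step 3 and linear speed of fresh_pack below 0.02 m/s); the robot touches nothing.
It fails at once if the flat pack is dragged against the catch tooth with more than 45 N, pressed on the end stop with more than 20 N or squeezed against the rails with more than 80 N (contact force between flat_pack and dock above 80 N or contact force between flat_pack and end_stop_c0 above 20 N or contact force between flat_pack and catch_c2 above 45 N).
It fails at once if the fresh pack presses on rails or catch tooth with more than 45 N or on the end stop with more than 20 N (contact force between fresh_pack and dock above 45 N or contact force between fresh_pack and end_stop_c0 above 20 N or contact force between fresh_pack and catch_c2 above 45 N).
It fails at once if the flat pack is dropped or pressed on the mat with more than 90 N (contact force between flat_pack and mat above 90 N).
It fails at once if a bystander is moved by more than 25 mm (distance of any of sealer_can, chuck_key, hex_key, sanding_pad, abrasive_roll from where it was at the start of the episode above 0.025 m).
It also fails if it takes over 72 s, if anything falls off the work surface, if the arm or the gripper's body presses on something with over 40 N, if the wrist force passes 120 N, or if a joint passes its speed limit or range.

## Working session

There is one attempt and no reset: what is moved stays moved. The work goes in short steps, Python scripts to look and compute and a tool call to move; the robot and the scene stay as the last step left them, time stands still between calls to the robot, and variables do not carry over. Pictures are saved under pics/ and viewed, at most 10 in all, crops included, and the job is handed in when it is done.

Besides the shell and the picture viewer there is one more tool, called after "Call:" as a command line: name --argument value ..., lists and objects as JSON in quotes. drive_tool: Moves the arm, as the interface text tells. Its arguments: {"type":"object","properties":{"rows":{"type":"array","items":{"type":"object","properties":{"offset":{"type":"array","items":{"type":"number"}},"rotation":{"type":"array","items":{"type":"number"}},"claw":{"type":"number"}}}},"force":{"type":"number"}},"required":["rows"]}

```bash
ls; mkdir -p pics
cat > h.py <<'E'
import numpy as np, cv2
from bench import get_obs, grab_frame
def K(f):
    h,w=f["z_map"].shape; fl=h/2/np.tan(np.radians(f["vfov"])/2); return fl,f["cx"],f["cy"]
def cloud(f):
    fl,cx,cy=K(f); z=f["z_map"]; v,u=np.mgrid[:z.shape[0],:z.shape[1]]
    P=np.stack([(u-cx)*z/fl,(v-cy)*z/fl,z],-1)
    W=(P-f["t"])@f["R"]; W[z==0]=np.nan; return W
E
python3 - <<'E'
from h import *
print(get_obs())
for n in ("top","scene"):
    f=grab_frame(n); cv2.imwrite(f"pics/{n}0.png",f["frame"][...,::-1]); np.savez(f"{n}0.npz",**f)
    print(n,f["vfov"],f["cx"],f["cy"],f["R"],f["t"])
E
```

```text
pics
{'clock': 0.0, 'joints': array([ 1.03790624,  0.47776994,  0.02236934,  1.55642824, -0.01152129,
        1.109277  , -0.08309513]), 'qvel': array([-1.02981282e-04,  1.11812570e-03, -1.38691275e-03,  2.58309826e-05,
       -1.08482360e-03,  5.80855043e-04,  5.36873228e-04]), 'tau': array([ 1.41123228e-04, -5.96450651e+01,  1.60858568e+00, -2.81200683e+01,
        1.26435194e-02,  9.34071344e-03, -5.00873932e-05]), 'tcp_pos': array([ 0.27792916, -0.61449973,  0.23035629]), 'orientation': array([-3.06935382e+00, -6.61884114e-01,  7.68691963e-04]), 'contact_force': array([ 0.14189366,  0.83449325, -0.35197029]), 'moment': array([0.03183296, 0.00761023, 0.03970338]), 'gripper_force': 0.0, 'grip_width': 0.08529529087863055}
top 54.116442846216636 325.5743402878477 195.42636042138872 [[-0.01994769 -0.99910296 -0.03735461]
 [-0.98289073  0.02643919 -0.18228212]
 [ 0.18310624  0.03307939 -0.98253644]] [0.27468754 0.50591999 0.90592775]
scene 55.27658410269284 319.81910870465657 200.8487738436483 [[-0.78346646 -0.62112581  0.01957114]
 [-0.45125046  0.54697393 -0.70511881]
 [ 0.42726259 -0.56126843 -0.70881904]] [0.5476999  0.1591077  1.13856754]
```

View pics/top0.png

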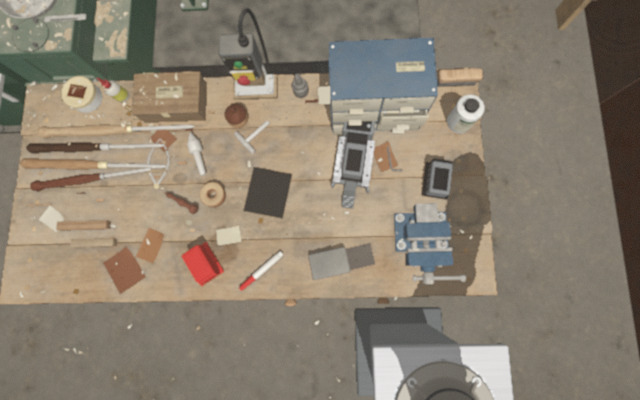

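View pics/scene0.png

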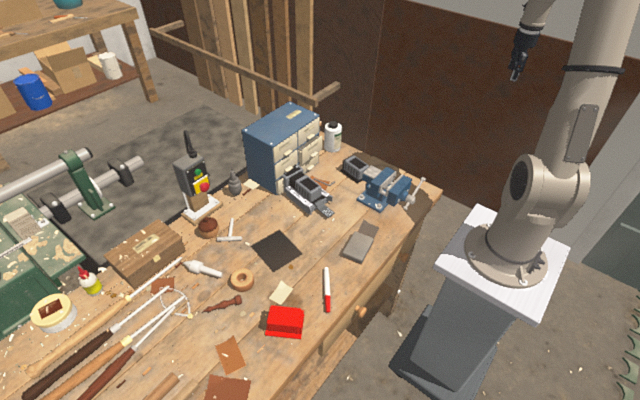

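Candidates for the flat_pack: grey/black pack in the dock at top (356,152), fresh pack at (438,178), and a red look-alike at (203,263). Candidates for the mat: black square (268,192), and grey sanding pad or plates (328,262). I'd choose the docked pack, the pack at (438,178), and the mat at (268,192). A close crop will check this.

Run:
```python
from h import *
f=dict(np.load("top0.npz")); im=f["frame"][...,::-1]
c=im[115:225,235:475]; c=cv2.resize(c,None,fx=3.3,fy=3.3,interpolation=cv2.INTER_CUBIC); cv2.imwrite("pics/crop1.png",c)
W=cloud(f)
def show(n,u,v): print(n,u,v,W[v,u].round(4))
for n,u,v in [("shelltop",356,152),("fresh",438,178),("mat",268,192),("tab",349,198),("vice",425,240),("cab",380,65),("cabdrawer",345,112),("can",466,110),("sand",328,262)]: show(n,u,v)
# shell tops rect fits; dock region
def rect(name,u0,u1,v0,v1,zlo,zhi):
    S=W[v0:v1,u0:u1].reshape(-1,3); m=(S[:,2]>zlo)&(S[:,2]<zhi); S=S[m]
    r=cv2.minAreaRect(S[:,:2].astype(np.float32)*1000); print(name,len(S),r,np.median(S[:,2]),S[:,:2].mean(0))
rect("fresh shell",420,460,155,205,.045,.062)
rect("dock shell",335,380,125,190,.067,.085)
rect("dock rails",325,385,135,192,.033,.045)
rect("mat",240,297,160,225,.002,.008)
rect("tab",338,362,180,212,.010,.026)
```

```text
shelltop 356 152 [0.6129 0.186  0.0756]
fresh 438 178 [ 0.5476 -0.0119  0.0539]
mat 268 192 [0.5336 0.4128 0.0066]
tab 349 198 [0.5102 0.2049 0.0186]
vice 425 240 [0.3968 0.0339 0.0747]
cab 380 65 [0.7674 0.1339 0.2065]
cabdrawer 345 112 [0.6928 0.211  0.133 ]
can 466 110 [ 0.699  -0.076   0.1056]
sand 328 262 [0.352  0.261  0.0274]
fresh shell 706 ((553.4819946289062, -18.66146469116211), (50.646968841552734, 87.87921905517578), 79.42037963867188) 0.0535930652987465 [ 0.55106559 -0.01720831]
dock shell 1067 ((619.311279296875, 174.35763549804688), (88.64874267578125, 130.22854614257812), 87.12637329101562) 0.07489768599041313 [0.62231124 0.18659073]
dock rails 697 ((598.4752197265625, 192.85357666015625), (93.18551635742188, 138.34605407714844), 80.73291015625) 0.03760420117263233 [0.59833353 0.19107526]
mat 1958 ((535.7559814453125, 414.71173095703125), (148.35171508789062, 172.02099609375), 89.66069793701172) 0.004177180474234921 [0.53281062 0.41318303]
tab 344 ((519.9629516601562, 206.0800018310547), (59.27235412597656, 69.2406234741211), 82.14694213867188) 0.01923095978370316 [0.52133527 0.20552996]
```

View pics/crop1.png

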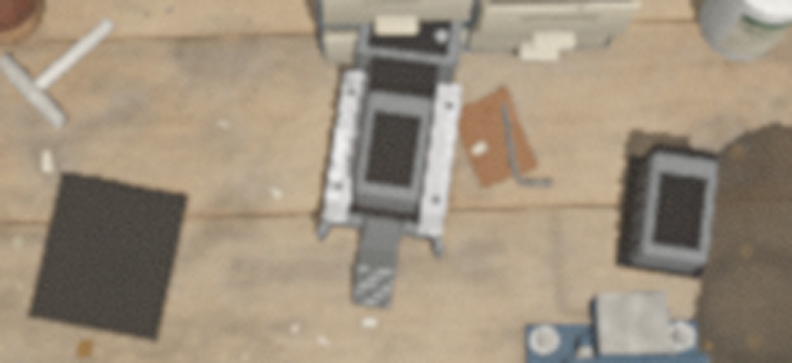

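The crop confirms the choice. The docked grey pack is at crop (395,150), the tab at (372,285), the mat at (110,255), and the fresh pack at (680,210). Now I'll move towards them for wrist views.

Add to h.py:
```python
from scipy.spatial.transform import Rotation as Ro
def goal(pos,yaw=None,o=None):
    """print tool-axis fractions to reach world pos with tool down, tool x at yaw(deg)"""
    o=o or get_obs(); R=Ro.from_rotvec(o["orientation"])
    d=R.inv().apply(np.array(pos)-o["tcp_pos"]); 
    w=np.zeros(3)
    if yaw is not None:
        c,s=np.cos(np.radians(yaw)),np.sin(np.radians(yaw))
        D=Ro.from_matrix(np.array([[c,s,0],[s,-c,0],[0,0,-1.]])); w=(R.inv()*D).as_rotvec()
    print("offset",(d/.15).round(4),"rot",(w/2).round(4),"rows",max(np.linalg.norm(d)/.0417,np.degrees(np.linalg.norm(w))/7.16).round(1))
def st():
    o=get_obs(); R=Ro.from_rotvec(o["orientation"]).as_matrix()
    print(round(o["clock"],2),o["tcp_pos"].round(4),"yaw",np.degrees(np.arctan2(R[1,0],R[0,0])).round(2),"tilt",R[:2,2].round(4),"F",o["contact_force"].round(2),"w",round(o["grip_width"],4),round(o["gripper_force"],1))
```

```text
(no output)
```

Call:
drive_tool --rows '[{"offset": [0.85, -1, -0.8], "rotation": [0, 0, 0], "claw": 1}, {"offset": [0.85, -1, -0.8], "rotation": [0, 0, 0], "claw": 1}, {"offset": [0.85, -1, -0.8], "rotation": [0, 0, 0], "claw": 1}, {"offset": [0.85, -1, -0.8], "rotation": [0, 0, 0], "claw": 1}, {"offset": [0.85, -1, -0.8], "rotation": [0, 0, 0], "claw": 1}, {"offset": [0.85, -1, -0.8], "rotation": [0, 0, 0], "claw": 1}]'

```text
clock: 0.6
tcp_pos: [0.3347, -0.4221, 0.3538]
orientation: [3.068, 0.668, 0.004]
contact_force: [0.5, -0.1, -0.5]
grip_width: 0.0856
gripper_force: 0.0
```

Call:
drive_tool --rows '[{"offset": [1, -1, 0], "rotation": [0, 0, 0], "claw": 1}, {"offset": [1, -1, 0], "rotation": [0, 0, 0], "claw": 1}, {"offset": [1, -1, 0], "rotation": [0, 0, 0], "claw": 1}, {"offset": [1, -1, 0], "rotation": [0, 0, 0], "claw": 1}, {"offset": [1, -1, 0], "rotation": [0, 0, 0], "claw": 1}, {"offset": [1, -1, 0], "rotation": [0, 0, 0], "claw": 1}]'

```text
clock: 1.1
tcp_pos: [0.4101, -0.2194, 0.3515]
orientation: [-3.065, -0.679, -0.003]
contact_force: [-0.0, 0.6, -0.0]
grip_width: 0.0854
gripper_force: 0.0
```

Call:
drive_tool --rows '[{"offset": [0.9, -1, 0], "rotation": [0, 0, 0.05], "claw": 1}, {"offset": [0.9, -1, 0], "rotation": [0, 0, 0.1], "claw": 1}, {"offset": [0.9, -1, 0], "rotation": [0, 0, 0.15], "claw": 1}, {"offset": [0.9, -1, 0], "rotation": [0, 0, 0.2], "claw": 1}, {"offset": [0.9, -1, 0], "rotation": [0, 0, 0.25], "claw": 1}, {"offset": [0.9, -1, 0], "rotation": [0, 0, 0.297], "claw": 1}, {"offset": [0.9, -1, 0], "rotation": [0, 0, 0.297], "claw": 1}]'

```text
clock: 1.68
tcp_pos: [0.469, -0.0316, 0.3511]
orientation: [-3.13, 0.262, 0.001]
contact_force: [-0.3, -0.4, -0.3]
grip_width: 0.0855
gripper_force: 0.0
```

Run:
```python
from h import *
st()
f=grab_frame("wrist"); cv2.imwrite("pics/w1.png",f["frame"][...,::-1]); np.savez("w1.npz",**f)
print("cam pos",-f["R"].T@f["t"], f["R"][2])
```

```text
1.68 [ 0.469  -0.0316  0.3511] yaw -9.57 tilt [-0.0002  0.001 ] F [-0.31 -0.43 -0.31] w 0.0855 0.0
cam pos [ 0.5341233  -0.04313002  0.49340141] [-0.2550209   0.04351688 -0.96595581]
```

View pics/w1.png

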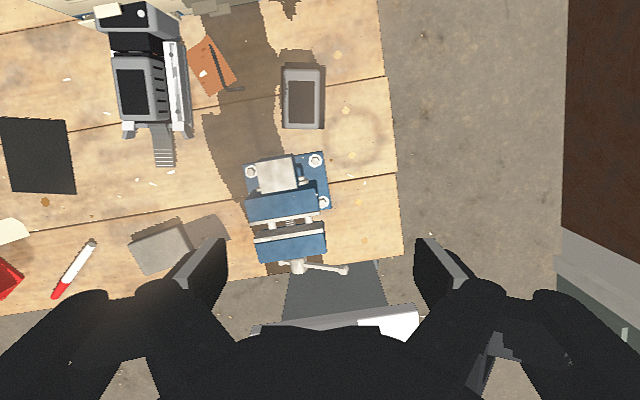

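The wrist view shows the dock pack at (140,85), tab (163,150), fresh pack (302,97), mat (38,155), and vice (290,210). Next I fit them.

```bash
cat >> h.py <<'E'
def rect(W,name,c,rad,zlo,zhi,erode=0):
    m=(W[...,2]>zlo)&(W[...,2]<zhi)&(np.hypot(W[...,0]-c[0],W[...,1]-c[1])<rad)
    n,l,s,_=cv2.connectedComponentsWithStats(m.astype(np.uint8)); k=1+np.argmax(s[1:,4]); S=W[l==k]
    (cx,cy),(a,b),th=cv2.minAreaRect(S[:,:2].astype(np.float32)*1000)
    print(name,len(S),"c",round(cx,1),round(cy,1),"size",round(a,1),round(b,1),"th",round(th,1),"zmed",np.median(S[:,2]).round(4)); return S
E
python3 - <<'E'
from h import *
f=dict(np.load("w1.npz")); W=cloud(f); print(K(f))
rect(W,"fresh",(.55,-.015),.07,.047,.06)
rect(W,"fresh foot",(.55,-.015),.08,.004,.06)
rect(W,"dockshell",(.61,.186),.07,.068,.082)
rect(W,"rails",(.6,.19),.09,.0345,.045)
rect(W,"mat",(.535,.413),.1,.003,.008)
rect(W,"tab",(.515,.2),.05,.014,.023)
for n,u,v in [("pnose",146,43),("hous",130,12),("tabend",165,160),("fr front",302,70)]: print(n,W[v,u].round(4))
c=f["frame"][50:150,250:350,::-1]; d=f["frame"][0:180,60:240,::-1]
cv2.imwrite("pics/c2.png",np.hstack([cv2.resize(c,(400,400),interpolation=3),cv2.resize(d,(400,400),interpolation=3)]))
E
```

```text
(np.float64(309.9182086390909), array(320.08175653), array(191.53429507))
fresh 2157 c 551.0 -20.0 size 49.2 79.6 th 79.1 zmed 0.053
fresh foot 2844 c 554.2 -20.4 size 65.8 89.4 th 79.8 zmed 0.0525
dockshell 2578 c 600.3 189.6 size 50.3 83.0 th 80.1 zmed 0.0748
rails 1179 c 590.1 154.3 size 20.7 131.6 th 81.8 zmed 0.0366
mat 3504 c 535.6 412.4 size 105.6 119.2 th 77.7 zmed 0.0039
tab 785 c 520.0 202.6 size 33.5 69.4 th 75.7 zmed 0.0178
pnose [0.649  0.1599 0.0686]
hous [0.6842 0.1662 0.0733]
tabend [0.4981 0.2068 0.0173]
fr front [ 0.5871 -0.0273  0.0523]
```

View pics/c2.png

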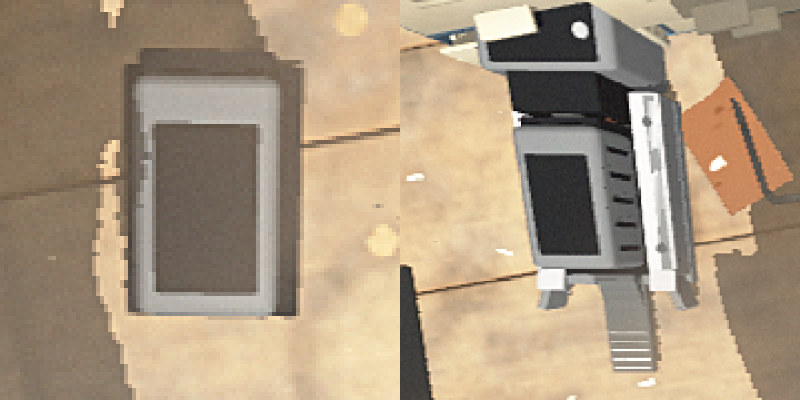

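Both packs show the wide grey margin at the far (+x) end, and the fresh foot sticks out about 3 mm further forward, so its nose points to +x like the dock. Now I check cabinet clearance and plan the approach to the tab.

Run:
```python
from h import *
for n in ("w1","top0"):
    W=cloud(dict(np.load(n+".npz"))).reshape(-1,3)
    for z0,z1 in ((.08,.12),(.12,.16),(.16,.22)):
        for y0,y1 in ((.1,.2),(.2,.28)):
            S=W[(W[:,2]>z0)&(W[:,2]<z1)&(W[:,1]>y0)&(W[:,1]<y1)&(W[:,0]>.5)&(W[:,0]<.9)]
            print(n,z0,y0,len(S),np.percentile(S[:,0],[1,10]).round(3) if len(S) else "")
f=np.load("top0.npz"); print("topcam",-f["R"].T@f["t"])
goal((.47,.205,.16));
```

```text
w1 0.08 0.1 771 [0.677 0.677]
w1 0.08 0.2 501 [0.692 0.693]
w1 0.12 0.1 0 
w1 0.12 0.2 35 [0.692 0.693]
w1 0.16 0.1 0 
w1 0.16 0.2 0 
top0 0.08 0.1 320 [0.599 0.676]
top0 0.08 0.2 116 [0.684 0.691]
top0 0.12 0.1 306 [0.676 0.678]
top0 0.12 0.2 142 [0.682 0.692]
top0 0.16 0.1 3092 [0.691 0.693]
top0 0.16 0.2 1374 [0.691 0.693]
topcam [0.33686243 0.23109748 0.99258805]
offset [-0.2508 -1.5745  1.2731] rot [0. 0. 0.] rows 7.3
```

Call:
drive_tool --rows '[{"offset": [-0.13, -1, 0.4], "rotation": [0, 0, 0], "claw": 0.5}, {"offset": [-0.13, -1, 0.4], "rotation": [0, 0, 0], "claw": 0}, {"offset": [-0.13, -1, 0.4], "rotation": [0, 0, 0], "claw": 0}, {"offset": [-0.13, -1, 0.4], "rotation": [0, 0, 0], "claw": 0}, {"offset": [-0.13, -1, 0.4], "rotation": [0, 0, 0], "claw": 0}]'

```text
clock: 2.15
tcp_pos: [0.4727, 0.121, 0.2889]
orientation: [-3.13, 0.249, 0.006]
contact_force: [-1.4, 0.1, 0.2]
grip_width: 0.0254
gripper_force: 0.0
```

Call:
drive_tool --rows '[{"offset": [-0.13, -0.55, 0.7], "rotation": [0, 0, 0], "claw": 0}, {"offset": [-0.13, -0.55, 0.7], "rotation": [0, 0, 0], "claw": 0}, {"offset": [-0.13, -0.55, 0.7], "rotation": [0, 0, 0], "claw": 0}, {"offset": [-0.13, -0.55, 0.7], "rotation": [0, 0, 0], "claw": 0}, {"offset": [-0.13, -0.55, 0.7], "rotation": [0, 0, 0], "claw": 0}]'

```text
clock: 2.57
tcp_pos: [0.4677, 0.2, 0.1837]
orientation: [3.129, -0.259, -0.008]
contact_force: [-0.3, 0.1, -0.1]
grip_width: 0.0002
gripper_force: 0.0
```

Run:
```python
from h import *
st()
f=grab_frame("wrist"); cv2.imwrite("pics/w2.png",f["frame"][...,::-1]); np.savez("w2.npz",**f)
W=cloud(f)
rect(W,"dockshell",(.60,.188),.07,.068,.082)
rect(W,"mat",(.535,.413),.1,.003,.008)
rect(W,"tab",(.505,.206),.05,.012,.024)
rect(W,"railR",(.59,.154),.09,.0345,.045)
rect(W,"railL",(.61,.225),.05,.0345,.045)
```

```text
2.57 [0.4677 0.2    0.1837] yaw -9.46 tilt [-0.0053 -0.0019] F [-0.33  0.14 -0.13] w 0.0002 0.0
dockshell 4995 c 584.8 193.3 size 50.1 52.0 th 80.2 zmed 0.0752
mat 9473 c 535.7 413.3 size 104.7 119.0 th 77.7 zmed 0.0038
tab 1958 c 519.8 203.2 size 50.0 65.1 th 81.0 zmed 0.0179
railR 2080 c 569.9 158.6 size 19.5 90.6 th 82.3 zmed 0.0368
railL 1496 c 593.7 228.8 size 17.3 66.4 th 80.9 zmed 0.0367
```

View pics/w2.png

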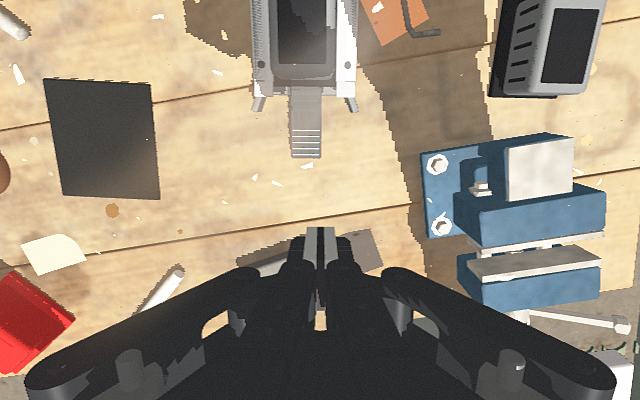

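The view shows the tab end at (305,157), the rail mouths at (258,105) and (355,105), the mat at (100,140), and the fresh pack at (550,45). I'll fit the dock yaw and axis and the tab end.

Run:
```python
from h import *
for n in ("w1","w2"):
    W=cloud(dict(np.load(n+".npz"))).reshape(-1,3); W=W[np.isfinite(W[:,2])]
    near=W[np.hypot(W[:,0]-.6,W[:,1]-.19)<.1]
    def fr(S,yaw):
        c,s=np.cos(yaw),np.sin(yaw); d=S[:,:2]-[.6,.19]; return d@[c,s], d@[-s,c]
    def ext(S,yaw):
        x,y=fr(S,yaw); return x,y
    for nm,lo,hi in (("lips",.0345,.040),("shell",.072,.078)):
        S=near[(near[:,2]>lo)&(near[:,2]<hi)]
        best=max(np.radians(np.arange(-14,-6,.1)),key=lambda a:(np.histogram(fr(S,a)[1],bins=np.arange(-.07,.07,.001))[0].astype(float)**2).sum())
        x,y=fr(S,best); print(n,nm,"yaw",np.degrees(best).round(1))
        a=np.radians(-10); x,y=fr(S,a); h,e=np.histogram(y,bins=np.arange(-.06,.0601,.002)); print([(int(round(1000*b)),int(k)) for b,k in zip(e,h) if k>8]); print("x",np.percentile(x,[.5,99.5]).round(4))
    S=W[(np.hypot(W[:,0]-.505,W[:,1]-.206)<.045)&(W[:,2]>.014)&(W[:,2]<.022)]
    x,y=fr(S,np.radians(-10)); print("tab x",np.percentile(x,[.5,99.5]).round(4),"y",np.percentile(y[x<-.08],[1,50,99]).round(4),np.median(S[:,2][x<-.085]))
```

```text
w1 lips yaw -10.0
[(-46, 103), (-44, 151), (-42, 133), (-40, 160), (-38, 144), (-36, 119), (-34, 124), (-32, 117), (-30, 117), (-28, 31), (-26, 116), (-24, 21), (28, 18), (30, 12), (32, 13), (34, 10), (36, 13), (38, 16), (40, 17), (42, 35), (44, 22)]
x [-0.0677  0.0882]
w1 shell yaw -13.6
[(-34, 15), (-32, 12), (-30, 50), (-28, 41), (-26, 56), (-24, 147), (-22, 153), (-20, 134), (-18, 166), (-16, 133), (-14, 149), (-12, 138), (-10, 135), (-8, 145), (-6, 147), (-4, 124), (-2, 146), (0, 120), (2, 126), (4, 113), (6, 129), (8, 106), (10, 128), (12, 106), (14, 122), (16, 97), (18, 108), (20, 98), (22, 74), (24, 18), (26, 15), (28, 14), (32, 9)]
x [-0.0397  0.0965]
tab x [-0.1145 -0.0546] y [-0.0153 -0.0012  0.0139] 0.017614028189229042
w2 lips yaw -8.7
[(-48, 10), (-46, 69), (-44, 254), (-42, 242), (-40, 229), (-38, 225), (-36, 227), (-34, 215), (-32, 222), (-30, 231), (-28, 119), (28, 55), (30, 183), (32, 220), (34, 219), (36, 229), (38, 217), (40, 239), (42, 250), (44, 168), (46, 20)]
x [-0.0675  0.0202]
w2 shell yaw -9.5
[(-24, 124), (-22, 191), (-20, 201), (-18, 202), (-16, 207), (-14, 195), (-12, 189), (-10, 223), (-8, 220), (-6, 148), (-4, 220), (-2, 219), (0, 191), (2, 190), (4, 207), (6, 200), (8, 202), (10, 193), (12, 202), (14, 202), (16, 197), (18, 193), (20, 190), (22, 180), (24, 41)]
x [-0.0403  0.0088]
tab x [-0.1136 -0.056 ] y [-0.0147  0.0001  0.0149] 0.01772416499265144
```

Run:
```python
from h import *
st(); goal((.5015,.2074,.03),-10)
```

```text
2.62 [0.4692 0.1991 0.1855] yaw -9.61 tilt [-0.0024 -0.0017] F [ 0.52 -0.89  0.45] w 0.0 0.0
offset [ 0.2055 -0.0924  1.0359] rot [0.001  0.001  0.0034] rows 3.8
```

Call:
drive_tool --rows '[{"offset": [0.2055, -0.09, 0.25], "rotation": [0, 0, 0.003], "claw": 0}, {"offset": [0.2055, -0.09, 0.5], "rotation": [0, 0, 0.003], "claw": 0}, {"offset": [0.2055, -0.09, 0.75], "rotation": [0, 0, 0.003], "claw": 0}, {"offset": [0.2055, -0.09, 0.9], "rotation": [0, 0, 0.003], "claw": 0}, {"offset": [0.2055, -0.09, 1], "rotation": [0, 0, 0.003], "claw": 0}, {"offset": [0.2055, -0.09, 1], "rotation": [0, 0, 0.003], "claw": 0}]'

```text
clock: 3.12
tcp_pos: [0.5022, 0.2051, 0.0347]
orientation: [3.126, -0.278, -0.003]
contact_force: [-1.0, 0.3, 0.2]
grip_width: 0.0
gripper_force: 0.0
```

Run:
```python
from h import *
st(); goal((.5015,.2074,.0108),-10)
```

```text
3.12 [0.5022 0.2051 0.0347] yaw -10.18 tilt [-0.0024 -0.0034] F [-1.04  0.33  0.25] w 0.0 0.0
offset [-0.0072 -0.0149  0.1591] rot [ 0.0019  0.0009 -0.0015] rows 0.6
```

Call:
drive_tool --rows '[{"offset": [0, -0.015, 0.05], "rotation": [0, 0, 0], "claw": 0}, {"offset": [0, -0.015, 0.09], "rotation": [0, 0, 0], "claw": 0}, {"offset": [0, -0.015, 0.105], "rotation": [0, 0, 0], "claw": 0}, {"offset": [0, -0.015, 0.115], "rotation": [0, 0, 0], "claw": 0}, {"offset": [0, -0.015, 0.125], "rotation": [0, 0, 0], "claw": 0}, {"offset": [0, -0.015, 0.135], "rotation": [0, 0, 0], "claw": 0}, {"offset": [0, -0.015, 0.145], "rotation": [0, 0, 0], "claw": 0}, {"offset": [0, -0.015, 0.155], "rotation": [0, 0, 0], "claw": 0}, {"offset": [0, -0.015, 0.155], "rotation": [0, 0, 0], "claw": 0}, {"offset": [0, -0.015, 0.155], "rotation": [0, 0, 0], "claw": 0}]'

```text
clock: 3.95
tcp_pos: [0.5029, 0.2112, 0.0132]
orientation: [-3.129, 0.275, -0.001]
contact_force: [1.5, -0.3, 2.2]
grip_width: -0.0003
gripper_force: 1.4
```

```bash
cat >> h.py <<'E'
def fr(S,yaw=-10,o=(.6,.19)):
    a=np.radians(yaw); d=S[:,:2]-np.array(o); return d@[np.cos(a),np.sin(a)], d@[-np.sin(a),np.cos(a)]
def shellx(f=None,o=(.6,.19)):
    f=f or grab_frame("top"); W=cloud(f).reshape(-1,3); W=W[np.isfinite(W[:,2])]
    x,y=fr(W,o=o); m=(W[:,2]>.068)&(W[:,2]<.082)&(abs(y)<.02)&(abs(x)<.14); print("shell x'",np.percentile(x[m],[1,5,25,50]).round(4),m.sum())
    m=(W[:,2]>.002)&(W[:,2]<.03)&(abs(y)<.01)&(x<-.075)&(x>-.115); print("tab z",np.median(W[m,2]).round(4),m.sum())
E
python3 - <<'E'
from h import *
st(); shellx(dict(np.load("top0.npz"))); shellx()
E
```

```text
3.95 [0.5029 0.2112 0.0132] yaw -10.04 tilt [0.0009 0.0003] F [ 1.48 -0.29  2.22] w -0.0003 1.4
shell x' [-0.0423 -0.0384 -0.0149  0.0154] 798
tab z 0.0186 122
shell x' [0.0597 0.0617 0.0683 0.0745] 192
tab z 0.0132 1
```

Call:
drive_tool --rows '[{"offset": [0, 0.02, 0.01], "rotation": [0, 0, 0], "claw": 0}, {"offset": [0, 0.02, 0.018], "rotation": [0, 0, 0], "claw": 0}, {"offset": [0, 0.02, 0.018], "rotation": [0, 0, 0], "claw": 0}]'

```text
clock: 4.25
tcp_pos: [0.5019, 0.2083, 0.0102]
orientation: [-3.129, 0.275, -0.0]
contact_force: [1.4, 0.7, 2.1]
grip_width: 0.0
gripper_force: 1.4
```

Run:
```python
from h import *
st(); f=grab_frame("wrist"); shellx(f); shellx(dict(np.load("w2.npz")))
np.savez("w3.npz",**f); cv2.imwrite("pics/w3.png",f["frame"][...,::-1])
```

```text
4.25 [0.5019 0.2083 0.0102] yaw -10.03 tilt [0.0002 0.0006] F [1.45 0.69 2.13] w 0.0 1.4
shell x' [-0.0862 -0.0813 -0.0432 -0.031 ] 33473
tab z 0.0103 1848
shell x' [-0.0412 -0.0392 -0.0285 -0.0155] 4095
tab z 0.0177 823
```

View pics/w3.png

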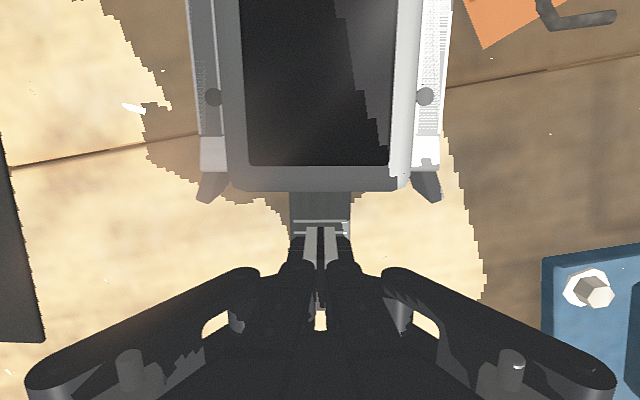

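The shell's rear edge is at about (310,190) and the tongue is under the fingers at (320,225). Measuring both.

Run:
```python
from h import *
W=cloud(dict(np.load("w3.npz")))
for v in (150,170,180,186,190,194,200,210,218,225): 
    p=W[v,300]; x,y=fr(p[None]); print(v,p.round(4),x.round(4),y.round(4))
```

```text
150 [0.5579 0.203  0.0745] [-0.0438] [0.0055]
170 [0.5529 0.204  0.0748] [-0.0488] [0.0056]
180 [0.5503 0.2045 0.0749] [-0.0514] [0.0056]
186 [0.5484 0.2049 0.0734] [-0.0534] [0.0058]
190 [0.5471 0.2053 0.0723] [-0.0547] [0.0058]
194 [0.5299 0.2126 0.0103] [-0.073] [0.0101]
200 [0.5269 0.2132 0.01  ] [-0.076] [0.0101]
210 [0.522  0.2141 0.0102] [-0.081] [0.0102]
218 [0.5182 0.2148 0.0109] [-0.0849] [0.0102]
225 [0.5143 0.2156 0.0098] [-0.0889] [0.0104]
```

The pack's rear edge moved from -40 to -54 mm, so the pack is free. Next I lift, go over it, open, descend and grip.

Call:
drive_tool --force 50 --rows '[{"offset": [0, 0, -0.25], "rotation": [0, 0, 0], "claw": 0}, {"offset": [0, 0, -0.5], "rotation": [0, 0, 0], "claw": 0.5}, {"offset": [0, 0, -0.75], "rotation": [0, 0, 0], "claw": 1}, {"offset": [0.1, 0, -0.8], "rotation": [0, 0, 0], "claw": 1}, {"offset": [0.3, 0.007, -0.8], "rotation": [0, 0, 0], "claw": 1}, {"offset": [0.5, 0.007, -0.8], "rotation": [0, 0, 0], "claw": 1}, {"offset": [0.519, 0.007, -0.8], "rotation": [0, 0, 0], "claw": 1}, {"offset": [0.519, 0.007, -0.8], "rotation": [0, 0, 0], "claw": 1}, {"offset": [0.519, 0.007, -0.65], "rotation": [0, 0, 0], "claw": 1}, {"offset": [0.519, 0.007, -0.45], "rotation": [0, 0, 0], "claw": 1}, {"offset": [0.519, 0.007, -0.3], "rotation": [0, 0, 0], "claw": 1}, {"offset": [0.519, 0.007, -0.245], "rotation": [0, 0, 0], "claw": 1}, {"offset": [0.519, 0.007, -0.245], "rotation": [0, 0, 0], "claw": 1}]'

```text
clock: 5.38
tcp_pos: [0.5751, 0.1931, 0.0446]
orientation: [3.127, -0.273, -0.009]
contact_force: [0.4, 0.6, -0.2]
grip_width: 0.0853
gripper_force: 0.0
```

Run:
```python
from h import *
st(); print(fr(get_obs()["tcp_pos"][None]))
```

```text
5.38 [0.5751 0.1931 0.0446] yaw -9.96 tilt [-0.0059 -0.0019] F [ 0.38  0.57 -0.18] w 0.0853 0.0
(array([-0.02502117]), array([-0.00129049]))
```

Call:
drive_tool --force 50 --rows '[{"offset": [0.02, -0.009, -0.017], "rotation": [0, 0, 0], "claw": 1}, {"offset": [0.02, -0.009, -0.017], "rotation": [0, 0, 0], "claw": 0.6}, {"offset": [0.02, -0.009, -0.017], "rotation": [0, 0, 0], "claw": 0.4}, {"offset": [0.02, -0.009, -0.017], "rotation": [0, 0, 0], "claw": 0.4}, {"offset": [0.02, -0.009, -0.017], "rotation": [0, 0, 0], "claw": 0.4}, {"offset": [0.02, -0.009, -0.017], "rotation": [0, 0, 0], "claw": 0.3}, {"offset": [0.02, -0.009, -0.017], "rotation": [0, 0, 0], "claw": 0.3}, {"offset": [0.02, -0.009, -0.017], "rotation": [0, 0, 0], "claw": 0.3}]'

```text
clock: 6.05
tcp_pos: [0.5822, 0.1947, 0.0511]
orientation: [-3.129, 0.275, -0.003]
contact_force: [-1.9, -1.0, 5.1]
grip_width: 0.0488
gripper_force: 52.8
```

Run:
```python
from h import *
st(); print(fr(get_obs()["tcp_pos"][None]))
```

```text
6.05 [0.5822 0.1947 0.0511] yaw -10.05 tilt [0.002  0.0005] F [-1.87 -0.99  5.06] w 0.0488 52.8
(array([-0.01829626]), array([0.00151854]))
```

Call:
drive_tool --rows '[{"offset": [-0.03, 0, 0], "rotation": [0, 0, 0], "claw": 0.3}, {"offset": [-0.08, 0, 0], "rotation": [0, 0, 0], "claw": 0.3}, {"offset": [-0.13, 0, 0], "rotation": [0, 0, 0], "claw": 0.3}, {"offset": [-0.18, 0, 0], "rotation": [0, 0, 0], "claw": 0.3}, {"offset": [-0.24, 0, 0], "rotation": [0, 0, 0], "claw": 0.3}, {"offset": [-0.3, 0, 0], "rotation": [0, 0, 0], "claw": 0.3}]'

```text
clock: 6.55
tcp_pos: [0.5381, 0.2026, 0.0508]
orientation: [-3.128, 0.275, -0.006]
contact_force: [3.9, 0.5, 5.9]
grip_width: 0.049
gripper_force: 52.6
```

Run:
```python
from h import *
st(); print(fr(get_obs()["tcp_pos"][None]))
```

```text
6.55 [0.5381 0.2026 0.0508] yaw -10.04 tilt [0.0037 0.001 ] F [3.86 0.55 5.9 ] w 0.049 52.6
(array([-0.06311069]), array([0.00167225]))
```

Call:
drive_tool --rows '[{"offset": [-0.08, 0, 0], "rotation": [0, 0, 0], "claw": 0.3}, {"offset": [-0.16, 0, 0], "rotation": [0, 0, 0], "claw": 0.3}, {"offset": [-0.25, 0, 0], "rotation": [0, 0, 0], "claw": 0.3}, {"offset": [-0.35, 0, 0], "rotation": [0, 0, 0], "claw": 0.3}, {"offset": [-0.45, 0, 0], "rotation": [0, 0, 0], "claw": 0.3}, {"offset": [-0.5, 0, 0], "rotation": [0, 0, 0], "claw": 0.3}, {"offset": [-0.52, 0, 0], "rotation": [0, 0, 0], "claw": 0.3}, {"offset": [-0.52, 0, -0.15], "rotation": [0, 0, 0], "claw": 0.3}, {"offset": [-0.52, 0, -0.3], "rotation": [0, 0, 0], "claw": 0.3}, {"offset": [-0.52, -0.15, -0.35], "rotation": [0, 0, 0], "claw": 0.3}, {"offset": [-0.52, -0.35, -0.35], "rotation": [0, 0, 0], "claw": 0.3}, {"offset": [-0.45, -0.55, -0.35], "rotation": [0, 0, 0], "claw": 0.3}, {"offset": [-0.4, -0.75, -0.35], "rotation": [0, 0, 0], "claw": 0.3}, {"offset": [-0.35, -0.95, -0.35], "rotation": [0, 0, 0], "claw": 0.3}]'

```text
clock: 7.72
tcp_pos: [0.5109, 0.3523, 0.1018]
orientation: [3.129, -0.276, -0.001]
contact_force: [-0.2, 0.8, -1.1]
grip_width: 0.0489
gripper_force: 52.9
```

Run:
```python
from h import *
st(); goal((.532,.413,.05),-10)
```

```text
7.72 [0.5109 0.3523 0.1018] yaw -10.09 tilt [-0.0004 -0.0008] F [-0.22  0.79 -1.06] w 0.0489 52.9
offset [ 0.0674 -0.4234  0.345 ] rot [ 0.0004  0.0001 -0.0008] rows 2.0
```

Call:
drive_tool --rows '[{"offset": [0.067, -0.22, 0], "rotation": [0, 0, 0], "claw": 0.3}, {"offset": [0.067, -0.42, 0.1], "rotation": [0, 0, 0], "claw": 0.3}, {"offset": [0.067, -0.42, 0.25], "rotation": [0, 0, 0], "claw": 0.3}, {"offset": [0.067, -0.42, 0.34], "rotation": [0, 0, 0], "claw": 0.3}, {"offset": [0.067, -0.42, 0.38], "rotation": [0, 0, 0], "claw": 0.3}, {"offset": [0.067, -0.42, 0.4], "rotation": [0, 0, 0], "claw": 0.3}, {"offset": [0.067, -0.42, 0.42], "rotation": [0, 0, 0], "claw": 0.3}, {"offset": [0.067, -0.42, 0.43], "rotation": [0, 0, 0], "claw": 0.3}]'

```text
clock: 8.38
tcp_pos: [0.5319, 0.4112, 0.0382]
orientation: [-3.129, 0.277, -0.001]
contact_force: [0.6, -0.9, -1.9]
grip_width: 0.0492
gripper_force: 52.9
```

Run:
```python
from h import *
st(); goal((.532,.413,.033),-10)
```

```text
8.38 [0.5319 0.4112 0.0382] yaw -10.11 tilt [0.0008 0.0001] F [ 0.57 -0.94 -1.94] w 0.0492 52.9
offset [-0.0014 -0.0118  0.0344] rot [-0.0001 -0.0004 -0.0009] rows 0.1
```

Call:
drive_tool --rows '[{"offset": [0, 0, 0.007], "rotation": [0, 0, 0], "claw": 0.3}, {"offset": [0, 0, 0.014], "rotation": [0, 0, 0], "claw": 0.3}, {"offset": [0, 0, 0.021], "rotation": [0, 0, 0], "claw": 0.3}, {"offset": [0, 0, 0.028], "rotation": [0, 0, 0], "claw": 0.3}, {"offset": [0, 0, 0.028], "rotation": [0, 0, 0], "claw": 0.3}]'

```text
clock: 8.8
tcp_pos: [0.5312, 0.4119, 0.0335]
orientation: [-3.129, 0.275, -0.0]
contact_force: [-0.3, 0.6, -1.7]
grip_width: 0.0487
gripper_force: 52.9
```

Call:
drive_tool --rows '[{"offset": [0, 0, 0.005], "rotation": [0, 0, 0], "claw": 0.3}, {"offset": [0, 0, 0.01], "rotation": [0, 0, 0], "claw": 0.3}, {"offset": [0, 0, 0.01], "rotation": [0, 0, 0], "claw": 0.3}]'

```text
clock: 9.05
tcp_pos: [0.5311, 0.412, 0.0332]
orientation: [3.129, -0.275, 0.001]
contact_force: [-4.0, -2.5, 7.5]
grip_width: 0.0489
gripper_force: 54.2
```

The pack touches the mat at 7.5 N. Release and lift.

Call:
drive_tool --rows '[{"offset": [0, 0, 0.005], "rotation": [0, 0, 0], "claw": 0.7}, {"offset": [0, 0, 0.005], "rotation": [0, 0, 0], "claw": 1}, {"offset": [0, 0, 0.005], "rotation": [0, 0, 0], "claw": 1}, {"offset": [0, 0, 0.005], "rotation": [0, 0, 0], "claw": 1}, {"offset": [0, 0, -0.2], "rotation": [0, 0, 0], "claw": 1}, {"offset": [0, 0, -0.45], "rotation": [0, 0, 0], "claw": 1}, {"offset": [0, 0, -0.75], "rotation": [0, 0, 0], "claw": 1}, {"offset": [-0.2, 0.1, -1], "rotation": [0, 0, 0], "claw": 1}, {"offset": [-0.4, 0.3, -1], "rotation": [0, 0, 0], "claw": 1}, {"offset": [-0.4, 0.55, -1], "rotation": [0, 0, 0], "claw": 1}, {"offset": [-0.4, 0.8, -1], "rotation": [0, 0, 0], "claw": 1}, {"offset": [-0.4, 1, -1], "rotation": [0, 0, 0], "claw": 1}]'

```text
clock: 10.05
tcp_pos: [0.4447, 0.2721, 0.1821]
orientation: [3.128, -0.274, 0.001]
contact_force: [0.3, -1.1, -0.3]
grip_width: 0.0851
gripper_force: 0.0
```

Run:
```python
from h import *
st(); W=cloud(grab_frame("wrist")); rect(W,"flat on mat wrist",(.536,.412),.08,.047,.065); rect(W,"mat+",(.536,.412),.1,.003,.065)
rect(cloud(grab_frame("top")),"top",(.536,.412),.08,.047,.065)
goal((.50,-.01,.18),-10.4)
```

```text
10.05 [0.4447 0.2721 0.1821] yaw -10.01 tilt [ 0.0006 -0.0016] F [ 0.3  -1.15 -0.27] w 0.0851 0.0
flat on mat wrist 6315 c 535.3 409.3 size 50.2 84.4 th 80.0 zmed 0.0568
mat+ 12107 c 535.1 411.1 size 109.1 119.1 th 77.7 zmed 0.0493
top 349 c 534.5 412.3 size 49.1 85.9 th 81.7 zmed 0.0571
offset [0.6897 1.7626 0.0194] rot [ 0.0024 -0.0003  0.0003] rows 6.8
```

Call:
drive_tool --rows '[{"offset": [0, 0.25, 0], "rotation": [0, 0, 0], "claw": 1}, {"offset": [0.1, 0.5, 0], "rotation": [0, 0, 0], "claw": 1}, {"offset": [0.15, 0.55, 0], "rotation": [0, 0, 0], "claw": 1}, {"offset": [0.15, 0.55, 0], "rotation": [0, 0, 0], "claw": 1}]'

```text
clock: 10.48
tcp_pos: [0.4555, 0.1863, 0.1819]
orientation: [3.127, -0.284, 0.002]
contact_force: [0.7, -0.1, 1.0]
grip_width: 0.0859
gripper_force: 0.0
```

Run:
```python
from h import *
st(); f=grab_frame("wrist"); np.savez("w4.npz",**f); cv2.imwrite("pics/w4.png",f["frame"][...,::-1])
W=cloud(f).reshape(-1,3); W=W[np.isfinite(W[:,2])]
x,y=fr(W); m=(abs(x)<.12)&(abs(y)<.06)
# lip inner/outer edges per x slab
L=m&(W[:,2]>.034)&(W[:,2]<.0395)
for x0 in np.arange(-.05,.04,.01):
    s=L&(x>=x0)&(x<x0+.01); yy=y[s]; a=yy[yy>0]; b=yy[yy<0]
    if len(a)>9 and len(b)>9: print(round(x0+.005,3),len(a),len(b),"L",np.percentile(a,[3,97]).round(4),"R",np.percentile(b,[3,97]).round(4), "mid",((np.percentile(a,[3,97]).sum()+np.percentile(b,[3,97]).sum())/4).round(4))
for x0 in np.arange(-.125,.07,.005):
    s=m&(abs(y)<.01)&(x>=x0)&(x<x0+.005); print(round(x0+.0025,4),s.sum(),np.median(W[s,2]).round(4) if s.any() else "",end=" | ")
goal((.50,-.01,.18),-10.4)
```

```text
10.48 [0.4555 0.1863 0.1819] yaw -10.37 tilt [ 0.0009 -0.0013] F [ 0.72 -0.09  1.03] w 0.0859 0.0
-0.045 229 230 L [0.0284 0.0443] R [-0.0439 -0.0282] mid 0.0002
-0.035 252 256 L [0.0282 0.0448] R [-0.0438 -0.0274] mid 0.0004
-0.025 267 244 L [0.0282 0.0446] R [-0.0437 -0.0275] mid 0.0004
-0.015 271 260 L [0.0283 0.045 ] R [-0.0436 -0.0276] mid 0.0005
-0.005 275 271 L [0.0283 0.0448] R [-0.0436 -0.0277] mid 0.0004
0.005 289 292 L [0.0282 0.0446] R [-0.0444 -0.0269] mid 0.0004
0.015 57 46 L [0.0288 0.0447] R [-0.044 -0.027] mid 0.0006
-0.1225 0  | -0.1175 62 -0.0001 | -0.1125 84 0.0177 | -0.1075 103 0.0176 | -0.1025 111 0.0178 | -0.0975 109 0.0177 | -0.0925 100 0.0178 | -0.0875 103 0.0179 | -0.0825 123 0.0177 | -0.0775 105 0.0177 | -0.0725 112 0.0176 | -0.0675 119 0.0187 | -0.0625 126 0.021 | -0.0575 129 0.0235 | -0.0525 130 0.0259 | -0.0475 92 0.027 | -0.0425 108 0.0117 | -0.0375 161 0.0121 | -0.0325 128 0.0217 | -0.0275 126 0.0217 | -0.0225 131 0.0217 | -0.0175 141 0.0218 | -0.0125 141 0.0215 | -0.0075 141 0.0217 | -0.0025 140 0.0216 | 0.0025 147 0.0218 | 0.0075 139 0.0218 | 0.0125 143 0.0217 | 0.0175 41 0.0215 | 0.0225 0  | 0.0275 0  | 0.0325 0  | 0.0375 0  | 0.0425 0  | 0.0475 0  | 0.0525 0  | 0.0575 0  | 0.0625 0  | 0.0675 0  | offset [0.5315 1.2504 0.014 ] rot [-0.0002 -0.0004  0.0015] rows 4.9
```

View pics/w4.png

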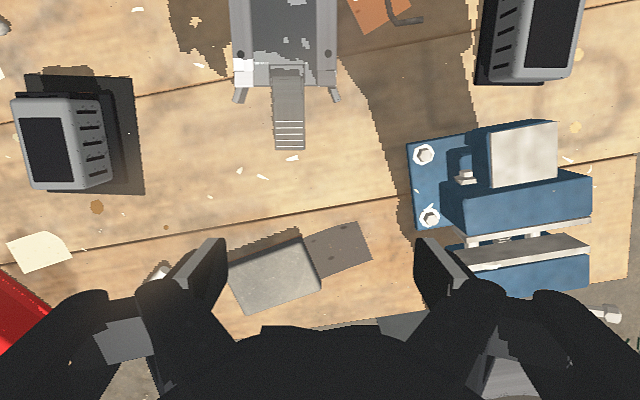

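The picture shows the flat pack upright on the mat (70,140), an empty dock with the catch up (tooth at x' = -45 mm), and the fresh pack at (530,35). Next is a closer look at the fresh pack.

Call:
drive_tool --rows '[{"offset": [0.15, 0.25, 0], "rotation": [0, 0, 0], "claw": 1}, {"offset": [0.25, 0.5, 0], "rotation": [0, 0, 0], "claw": 1}, {"offset": [0.35, 0.75, 0], "rotation": [0, 0, 0], "claw": 1}, {"offset": [0.45, 1, 0], "rotation": [0, 0, 0], "claw": 1}, {"offset": [0.53, 1, 0], "rotation": [0, 0, 0], "claw": 1}, {"offset": [0.53, 1, 0], "rotation": [0, 0, 0], "claw": 1}]'

```text
clock: 11.03
tcp_pos: [0.5084, 0.0267, 0.1821]
orientation: [-3.128, 0.281, -0.003]
contact_force: [0.5, 1.6, 0.7]
grip_width: 0.085
gripper_force: 0.0
```

Run:
```python
from h import *
st(); f=grab_frame("wrist"); np.savez("w5.npz",**f)
im=f["frame"][0:200,200:560,::-1]; cv2.imwrite("pics/w5.png",cv2.resize(im,None,fx=2,fy=2,interpolation=3))
W=cloud(f); rect(W,"fresh shell",(.551,-.02),.07,.047,.06)
P=W.reshape(-1,3); P=P[np.isfinite(P[:,2])]
for yw in (-10,-10.5,-11):
    x,y=fr(P,yaw=yw,o=(.551,-.02)); m=(abs(x)<.07)&(abs(y)<.05)
    S=m&(P[:,2]>.051)&(P[:,2]<.0555)
    print("yaw",yw,"top x",np.percentile(x[S&(abs(y)<.02)],[.5,2,98,99.5]).round(4),"y by x",[np.percentile(y[S&(abs(x-c)<.006)],[2,98]).round(4) for c in (-.03,0,.03)])
x,y=fr(P,yaw=-10.5,o=(.551,-.02))
for x0 in list(np.arange(-.054,-.036,.001))+list(np.arange(.036,.056,.001)):
    s=(abs(y)<.02)&(x>=x0)&(x<x0+.001); print(round(x0+.0005,4),s.sum(),np.percentile(P[s,2],[10,50,90]).round(3) if s.any() else "")
```

```text
11.03 [0.5084 0.0267 0.1821] yaw -10.27 tilt [0.0019 0.0006] F [0.45 1.56 0.75] w 0.085 0.0
fresh shell 5266 c 551.1 -19.6 size 50.1 79.2 th 79.4 zmed 0.053
yaw -10 top x [-0.0379 -0.0367  0.0367  0.0382] y by x [array([-0.0212,  0.0232]), array([-0.0215,  0.0234]), array([-0.0223,  0.0229])]
yaw -10.5 top x [-0.0379 -0.0367  0.0367  0.0382] y by x [array([-0.0216,  0.0229]), array([-0.0216,  0.0234]), array([-0.0219,  0.0232])]
yaw -11 top x [-0.038  -0.0367  0.0368  0.038 ] y by x [array([-0.0219,  0.0226]), array([-0.0214,  0.0233]), array([-0.0216,  0.0235])]
-0.0535 200 [-0.     0.246  0.249]
-0.0525 179 [-0.     0.223  0.259]
-0.0515 232 [0.    0.247 0.262]
-0.0505 232 [0.    0.247 0.262]
-0.0495 210 [0.202 0.247 0.262]
-0.0485 195 [0.206 0.247 0.262]
-0.0475 190 [0.207 0.247 0.262]
-0.0465 201 [0.206 0.247 0.262]
-0.0455 218 [0.21  0.246 0.262]
-0.0445 204 [0.208 0.246 0.262]
-0.0435 222 [0.208 0.233 0.262]
-0.0425 518 [0.208 0.224 0.248]
-0.0415 239 [0.206 0.232 0.26 ]
-0.0405 200 [0.208 0.232 0.263]
-0.0395 313 [0.207 0.245 0.275]
-0.0385 1022 [0.203 0.225 0.274]
-0.0375 1269 [0.235 0.245 0.252]
-0.0365 352 [0.053 0.246 0.275]
0.0365 52 [0.051 0.052 0.053]
0.0375 49 [0.051 0.052 0.052]
0.0385 48 [0.05  0.051 0.052]
0.0395 47 [0.048 0.048 0.05 ]
0.0405 47 [0.045 0.046 0.047]
0.0415 67 [0.045 0.046 0.047]
0.0425 73 [0.045 0.046 0.046]
0.0435 46 [0.045 0.046 0.047]
0.0445 48 [0.045 0.046 0.047]
0.0455 73 [0.045 0.046 0.047]
0.0465 70 [0.045 0.045 0.046]
0.0475 28 [0.044 0.044 0.045]
0.0485 1 [0.099 0.099 0.099]
0.0495 1 [0.099 0.099 0.099]
0.0505 0 
0.0515 0 
0.0525 9 [-0.001 -0.     0.001]
0.0535 41 [-0.001 -0.     0.   ]
0.0545 43 [-0.001 -0.     0.001]
0.0555 41 [-0.001 -0.     0.001]
0.0565 39 [-0.001 -0.     0.001]
```

View pics/w5.png

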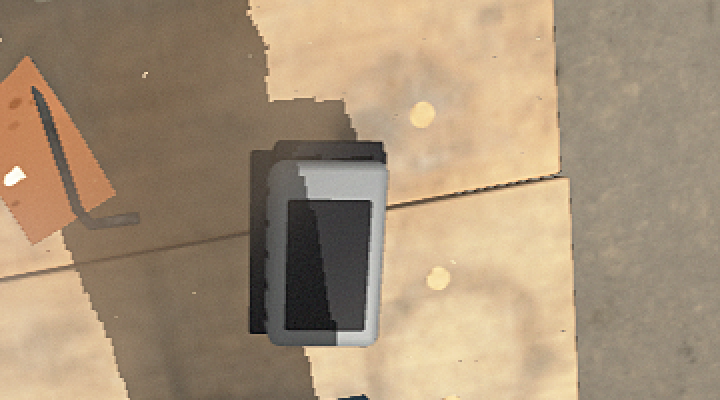

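The shell is centred on (0.551,-0.019) with yaw -10.5. The nose plate reaches +47.7 mm, so it sits about 2.7 mm fore and the click is expected at shell x' of about -2.7. Now the grasp.

Run:
```python
from h import *
st(); goal((.5432,-.0178,.029),-10.5)
```

```text
11.08 [0.5072 0.029  0.182 ] yaw -10.08 tilt [0.0009 0.0014] F [-0.05  1.51  0.62] w 0.0852 0.0
offset [0.2903 0.2667 1.0199] rot [-0.0008 -0.0003  0.0037] rows 3.9
```

Call:
drive_tool --force 50 --rows '[{"offset": [0.15, 0.13, 0], "rotation": [0, 0, 0.0037], "claw": 1}, {"offset": [0.29, 0.267, 0.1], "rotation": [0, 0, 0.0037], "claw": 1}, {"offset": [0.29, 0.267, 0.25], "rotation": [0, 0, 0.0037], "claw": 1}, {"offset": [0.29, 0.267, 0.45], "rotation": [0, 0, 0.0037], "claw": 1}, {"offset": [0.29, 0.267, 0.6], "rotation": [0, 0, 0.0037], "claw": 1}, {"offset": [0.29, 0.267, 0.75], "rotation": [0, 0, 0.0037], "claw": 1}, {"offset": [0.29, 0.267, 0.75], "rotation": [0, 0, 0.0037], "claw": 1}]'

```text
clock: 11.67
tcp_pos: [0.5387, -0.0159, 0.0657]
orientation: [-3.128, 0.28, 0.011]
contact_force: [-1.1, -1.3, -0.5]
grip_width: 0.0855
gripper_force: 0.0
```

Run:
```python
from h import *
st(); goal((.5432,-.0178,.029),-10.5)
```

```text
11.67 [ 0.5387 -0.0159  0.0657] yaw -10.22 tilt [-0.007   0.0017] F [-1.07 -1.28 -0.5 ] w 0.0855 0.0
offset [0.0334 0.0071 0.2444] rot [-0.0002  0.0036  0.0024] rows 0.9
```

Call:
drive_tool --force 50 --rows '[{"offset": [0, 0, 0.1], "rotation": [0, 0, 0], "claw": 1}, {"offset": [0, 0, 0.2], "rotation": [0, 0, 0], "claw": 1}, {"offset": [0, 0, 0.255], "rotation": [0, 0, 0], "claw": 1}, {"offset": [0, 0, 0.262], "rotation": [0, 0, 0], "claw": 1}, {"offset": [0, 0, 0.262], "rotation": [0, 0, 0], "claw": 0.6}, {"offset": [0, 0, 0.262], "rotation": [0, 0, 0], "claw": 0.3}, {"offset": [0, 0, 0.262], "rotation": [0, 0, 0], "claw": 0.3}, {"offset": [0, 0, 0.262], "rotation": [0, 0, 0], "claw": 0.3}, {"offset": [0, 0, 0.262], "rotation": [0, 0, 0], "claw": 0.3}, {"offset": [0, 0, 0.262], "rotation": [0, 0, 0], "claw": 0.3}, {"offset": [0, 0, 0.262], "rotation": [0, 0, 0], "claw": 0.3}]'

```text
clock: 12.58
tcp_pos: [0.5426, -0.0186, 0.0316]
orientation: [-3.128, 0.286, -0.003]
contact_force: [-0.7, 1.0, 5.7]
grip_width: 0.0489
gripper_force: 51.3
```

Run:
```python
from h import *
st(); print(fr(get_obs()["tcp_pos"][None],-10.5,(.551,-.02)))
```

```text
12.58 [ 0.5426 -0.0186  0.0316] yaw -10.45 tilt [0.0021 0.0002] F [-0.67  0.96  5.66] w 0.0489 51.3
(array([-0.00848304]), array([-0.00015954]))
```

Call:
drive_tool --rows '[{"offset": [0, 0, -0.1], "rotation": [0, 0, 0], "claw": 0.3}, {"offset": [0, 0, -0.3], "rotation": [0, 0, 0], "claw": 0.3}, {"offset": [0, 0, -0.55], "rotation": [0, 0, 0], "claw": 0.3}, {"offset": [0, -0.05, -0.8], "rotation": [0, 0, 0], "claw": 0.3}, {"offset": [-0.05, -0.2, -0.9], "rotation": [0, 0, 0], "claw": 0.3}, {"offset": [-0.1, -0.4, -0.9], "rotation": [0, 0, 0], "claw": 0.3}, {"offset": [-0.2, -0.6, -0.9], "rotation": [0, 0, 0], "claw": 0.3}, {"offset": [-0.3, -0.8, -0.9], "rotation": [0, 0, 0], "claw": 0.3}, {"offset": [-0.4, -0.95, -0.9], "rotation": [0, 0, 0], "claw": 0.3}, {"offset": [-0.4, -0.95, -0.9], "rotation": [0, 0, 0], "claw": 0.3}]'

```text
clock: 13.42
tcp_pos: [0.5058, 0.1387, 0.166]
orientation: [-3.126, 0.272, 0.001]
contact_force: [0.4, 0.8, -2.2]
grip_width: 0.0488
gripper_force: 53.4
```

Run:
```python
from h import *
st(); goal((.4637,.2145,.075),-10)
```

```text
13.42 [0.5058 0.1387 0.166 ] yaw -9.96 tilt [-0.0003  0.0033] F [ 0.36  0.78 -2.23] w 0.0488 53.4
offset [-0.3632 -0.447   0.6083] rot [-0.0016  0.0004  0.0004] rows 3.0
```

Call:
drive_tool --rows '[{"offset": [-0.2, -0.25, 0], "rotation": [0, 0, 0], "claw": 0.3}, {"offset": [-0.36, -0.44, 0.1], "rotation": [0, 0, 0], "claw": 0.3}, {"offset": [-0.36, -0.44, 0.3], "rotation": [0, 0, 0], "claw": 0.3}, {"offset": [-0.36, -0.44, 0.5], "rotation": [0, 0, 0], "claw": 0.3}, {"offset": [-0.36, -0.44, 0.6], "rotation": [0, 0, 0], "claw": 0.3}, {"offset": [-0.36, -0.44, 0.6], "rotation": [0, 0, 0], "claw": 0.3}, {"offset": [-0.36, -0.44, 0.6], "rotation": [0, 0, 0], "claw": 0.3}, {"offset": [-0.36, -0.44, 0.6], "rotation": [0, 0, 0], "claw": 0.3}]'

```text
clock: 14.08
tcp_pos: [0.4684, 0.2069, 0.0764]
orientation: [-3.128, 0.287, -0.002]
contact_force: [0.3, 0.3, -2.1]
grip_width: 0.0491
gripper_force: 53.3
```

Run:
```python
from h import *
st(); goal((.4637,.2145,.0548),-10); f=grab_frame("wrist")
W=cloud(f); P=W.reshape(-1,3); P=P[np.isfinite(P[:,2])]
# shell top seen: height and lateral centre
o=get_obs()["tcp_pos"]; x,y=fr(P,-10,o[:2]); 
for z0 in np.arange(.060,.110,.005):
    s=(P[:,2]>=z0)&(P[:,2]<z0+.005)&(x>.02)&(x<.075)&(abs(y)<.05); print(round(z0,3),s.sum(),x[s].max().round(4) if s.any() else "",np.percentile(y[s],[2,98]).round(4) if s.sum()>5 else "")
x,y=fr(P); s=(P[:,2]>.034)&(P[:,2]<.0395)&(x>-.04)&(x<.01)&(abs(y)<.055)
a=y[s&(y>0)];b=y[s&(y<0)];print(len(a),len(b),np.percentile(a,[3,97]).round(4),np.percentile(b,[3,97]).round(4))
```

```text
14.08 [0.4684 0.2069 0.0764] yaw -10.49 tilt [0.0016 0.0007] F [ 0.27  0.33 -2.12] w 0.0491 53.3
offset [-0.0402 -0.044   0.1439] rot [-0.0005 -0.0007 -0.0043] rows 0.6
0.06 78 0.0568 [-0.0218  0.0197]
0.065 65 0.0567 [-0.0198  0.0198]
0.07 60 0.0568 [-0.0218  0.0199]
0.075 90 0.0563 [-0.0221  0.0177]
0.08 91 0.0563 [-0.0198  0.0201]
0.085 736 0.0563 [-0.0235  0.0214]
0.09 2158 0.0563 [-0.0254  0.0234]
0.095 7579 0.0478 [-0.0236  0.0216]
0.1 12 0.0322 [-0.0159  0.0121]
0.105 0  
1987 1929 [0.0283 0.0449] [-0.0437 -0.0271]
```

Call:
drive_tool --rows '[{"offset": [-0.04, -0.051, 0], "rotation": [0, 0, -0.0043], "claw": 0.3}, {"offset": [-0.04, -0.051, 0.07], "rotation": [0, 0, -0.0043], "claw": 0.3}, {"offset": [-0.04, -0.051, 0.13], "rotation": [0, 0, -0.0043], "claw": 0.3}, {"offset": [-0.04, -0.051, 0.14], "rotation": [0, 0, -0.0043], "claw": 0.3}, {"offset": [-0.04, -0.051, 0.14], "rotation": [0, 0, -0.0043], "claw": 0.3}, {"offset": [-0.04, -0.051, 0.14], "rotation": [0, 0, -0.0043], "claw": 0.3}]'

```text
clock: 14.63
tcp_pos: [0.4628, 0.2151, 0.0538]
orientation: [3.129, -0.273, -0.001]
contact_force: [0.1, 0.3, -2.9]
grip_width: 0.0485
gripper_force: 53.4
```

```bash
cat >> h.py <<'E'
def pk():
    st(); o=get_obs(); x,y=fr(o["tcp_pos"][None]); F=o["contact_force"][None]; fx,fy=fr(F,o=(0,0)); print("shell x' mm",(1000*x[0]+8.5).round(2),"y' mm",(1000*y[0]).round(2),"F dock",fx.round(1),fy.round(1),F[0,2].round(1))
E
python3 - <<'E'
from h import *
pk()
E
```

```text
14.63 [0.4628 0.2151 0.0538] yaw -9.97 tilt [-0.0008 -0.0005] F [ 0.11  0.32 -2.88] w 0.0485 53.4
shell x' mm -130.99 y' mm 0.84 F dock [0.] [0.3] -2.9
```

Call:
drive_tool --rows '[{"offset": [0.03, -0.003, -0.005], "rotation": [0, 0, 0], "claw": 0.3}, {"offset": [0.06, -0.003, -0.005], "rotation": [0, 0, 0], "claw": 0.3}, {"offset": [0.09, -0.003, -0.005], "rotation": [0, 0, 0], "claw": 0.3}, {"offset": [0.12, -0.003, -0.005], "rotation": [0, 0, 0], "claw": 0.3}, {"offset": [0.15, -0.003, -0.005], "rotation": [0, 0, 0], "claw": 0.3}, {"offset": [0.18, -0.003, -0.005], "rotation": [0, 0, 0], "claw": 0.3}, {"offset": [0.18, -0.003, -0.005], "rotation": [0, 0, 0], "claw": 0.3}]'

```text
clock: 15.22
tcp_pos: [0.4906, 0.2108, 0.055]
orientation: [-3.129, 0.274, -0.001]
contact_force: [0.6, -1.5, -1.6]
grip_width: 0.0492
gripper_force: 53.5
```

Run:
```python
from h import *
pk()
```

```text
15.22 [0.4906 0.2108 0.055 ] yaw -10.03 tilt [0.0004 0.0002] F [ 0.59 -1.51 -1.55] w 0.0492 53.5
shell x' mm -102.82 y' mm 1.51 F dock [0.8] [-1.4] -1.6
```

Call:
drive_tool --rows '[{"offset": [0.03, 0, 0], "rotation": [0, 0, 0], "claw": 0.3}, {"offset": [0.06, 0, 0], "rotation": [0, 0, 0], "claw": 0.3}, {"offset": [0.09, 0, 0], "rotation": [0, 0, 0], "claw": 0.3}, {"offset": [0.12, 0, 0], "rotation": [0, 0, 0], "claw": 0.3}, {"offset": [0.15, 0, 0], "rotation": [0, 0, 0], "claw": 0.3}, {"offset": [0.18, 0, 0], "rotation": [0, 0, 0], "claw": 0.3}, {"offset": [0.18, 0, 0], "rotation": [0, 0, 0], "claw": 0.3}]'

```text
clock: 15.8
tcp_pos: [0.5178, 0.2061, 0.055]
orientation: [-3.129, 0.275, -0.002]
contact_force: [1.1, -0.0, -1.5]
grip_width: 0.049
gripper_force: 53.6
```

Run:
```python
from h import *
pk()
```

```text
15.8 [0.5178 0.2061 0.055 ] yaw -10.03 tilt [0.0013 0.0003] F [ 1.07 -0.03 -1.49] w 0.049 53.6
shell x' mm -75.29 y' mm 1.54 F dock [1.1] [0.2] -1.5
```

Call:
drive_tool --rows '[{"offset": [0.03, 0, 0.004], "rotation": [0, 0, 0], "claw": 0.3}, {"offset": [0.06, 0, 0.004], "rotation": [0, 0, 0], "claw": 0.3}, {"offset": [0.09, 0, 0.004], "rotation": [0, 0, 0], "claw": 0.3}, {"offset": [0.12, 0, 0.004], "rotation": [0, 0, 0], "claw": 0.3}, {"offset": [0.15, 0, 0.004], "rotation": [0, 0, 0], "claw": 0.3}, {"offset": [0.18, 0, 0.004], "rotation": [0, 0, 0], "claw": 0.3}, {"offset": [0.2, 0, 0.004], "rotation": [0, 0, 0], "claw": 0.3}, {"offset": [0.2, 0, 0.004], "rotation": [0, 0, 0], "claw": 0.3}]'

```text
clock: 16.47
tcp_pos: [0.5468, 0.2009, 0.0543]
orientation: [-3.129, 0.274, -0.001]
contact_force: [0.8, -0.0, -0.3]
grip_width: 0.0491
gripper_force: 53.6
```

Run:
```python
from h import *
pk()
```

```text
16.47 [0.5468 0.2009 0.0543] yaw -10.01 tilt [0.0008 0.0002] F [ 0.76 -0.01 -0.26] w 0.0491 53.6
shell x' mm -45.77 y' mm 1.51 F dock [0.8] [0.1] -0.3
```

Call:
drive_tool --rows '[{"offset": [0.03, 0, 0], "rotation": [0, 0, 0], "claw": 0.3}, {"offset": [0.06, 0, 0], "rotation": [0, 0, 0], "claw": 0.3}, {"offset": [0.09, 0, 0], "rotation": [0, 0, 0], "claw": 0.3}, {"offset": [0.12, 0, 0], "rotation": [0, 0, 0], "claw": 0.3}, {"offset": [0.15, 0, 0], "rotation": [0, 0, 0], "claw": 0.3}, {"offset": [0.18, 0, 0], "rotation": [0, 0, 0], "claw": 0.3}, {"offset": [0.18, 0, 0], "rotation": [0, 0, 0], "claw": 0.3}]'

```text
clock: 17.05
tcp_pos: [0.5736, 0.1962, 0.0543]
orientation: [-3.129, 0.274, -0.001]
contact_force: [0.8, -0.8, -0.8]
grip_width: 0.049
gripper_force: 53.6
```

Run:
```python
from h import *
pk()
```

```text
17.05 [0.5736 0.1962 0.0543] yaw -10.02 tilt [0.0009 0.0002] F [ 0.82 -0.79 -0.83] w 0.049 53.6
shell x' mm -18.61 y' mm 1.56 F dock [0.9] [-0.6] -0.8
```

Call:
drive_tool --rows '[{"offset": [0.015, 0, 0], "rotation": [0, 0, 0], "claw": 0.3}, {"offset": [0.03, 0, 0], "rotation": [0, 0, 0], "claw": 0.3}, {"offset": [0.045, 0, 0], "rotation": [0, 0, 0], "claw": 0.3}, {"offset": [0.057, 0, 0], "rotation": [0, 0, 0], "claw": 0.3}, {"offset": [0.057, 0, 0], "rotation": [0, 0, 0], "claw": 0.3}]'

```text
clock: 17.47
tcp_pos: [0.5794, 0.1953, 0.054]
orientation: [3.129, -0.272, -0.004]
contact_force: [-4.9, 0.6, 1.5]
grip_width: 0.0487
gripper_force: 53.9
```

```bash
cat >> h.py <<'E'
def tab():
    for n in ("scene","top"):
        W=cloud(grab_frame(n)).reshape(-1,3); W=W[np.isfinite(W[:,2])]; x,y=fr(W)
        m=(abs(y)<.011)&(x>-.112)&(x<-.075)&(W[:,2]>0)&(W[:,2]<.03); print(n,"tab",m.sum(),np.percentile(W[m,2],[20,50,80]).round(4) if m.sum() else "")
E
python3 - <<'E'
from h import *
pk(); tab()
for n in ("scene0","top0"):
    W=cloud(dict(np.load(n+".npz"))).reshape(-1,3); W=W[np.isfinite(W[:,2])]; x,y=fr(W)
    m=(abs(y)<.011)&(x>-.112)&(x<-.075)&(W[:,2]>0)&(W[:,2]<.03); print(n,m.sum(),np.percentile(W[m,2],[20,50,80]).round(4))
E
```

```text
17.47 [0.5794 0.1953 0.054 ] yaw -9.93 tilt [-0.0026 -0.0005] F [-4.9   0.65  1.53] w 0.0487 53.9
shell x' mm -12.69 y' mm 1.62 F dock [-4.9] [-0.2] 1.5
scene tab 61 [0.0128 0.0149 0.0163]
top tab 123 [0.0121 0.0138 0.0154]
scene0 64 [0.0165 0.0191 0.0211]
top0 125 [0.017  0.0185 0.0199]
```

The tab is visible to both fixed cameras at -4.5 mm (pressed), so I can see the click. Now inching.

Call:
drive_tool --rows '[{"offset": [0.01, 0, 0], "rotation": [0, 0, 0], "claw": 0.3}, {"offset": [0.02, 0, 0], "rotation": [0, 0, 0], "claw": 0.3}, {"offset": [0.03, 0, 0], "rotation": [0, 0, 0], "claw": 0.3}, {"offset": [0.03, 0, 0], "rotation": [0, 0, 0], "claw": 0.3}, {"offset": [0.03, 0, 0], "rotation": [0, 0, 0], "claw": 0.3}]'

```text
clock: 17.98
tcp_pos: [0.5833, 0.1946, 0.054]
orientation: [3.129, -0.272, -0.005]
contact_force: [-6.8, 0.5, 1.4]
grip_width: 0.0488
gripper_force: 54.0
```

Run:
```python
from h import *
pk(); tab()
```

```text
17.98 [0.5833 0.1946 0.054 ] yaw -9.92 tilt [-0.0033 -0.0006] F [-6.77  0.5   1.43] w 0.0488 54.0
shell x' mm -8.73 y' mm 1.6 F dock [-6.8] [-0.7] 1.4
scene tab 63 [0.0131 0.0145 0.0159]
top tab 127 [0.0122 0.0136 0.0151]
```

Call:
drive_tool --rows '[{"offset": [0.01, 0, 0], "rotation": [0, 0, 0], "claw": 0.3}, {"offset": [0.02, 0, 0], "rotation": [0, 0, 0], "claw": 0.3}, {"offset": [0.02, 0, 0], "rotation": [0, 0, 0], "claw": 0.3}, {"offset": [0.02, 0, 0], "rotation": [0, 0, 0], "claw": 0.3}]'

```text
clock: 18.42
tcp_pos: [0.5859, 0.1941, 0.0539]
orientation: [3.129, -0.271, -0.006]
contact_force: [-8.0, 0.8, 3.3]
grip_width: 0.0491
gripper_force: 54.1
```

Run:
```python
from h import *
pk(); tab()
```

```text
18.42 [0.5859 0.1941 0.0539] yaw -9.91 tilt [-0.0039 -0.0007] F [-8.04  0.81  3.28] w 0.0491 54.1
shell x' mm -6.14 y' mm 1.62 F dock [-8.1] [-0.6] 3.3
scene tab 57 [0.0136 0.0149 0.016 ]
top tab 125 [0.0124 0.0136 0.0149]
```

Advancing by 1.5 mm steps now.

Call:
drive_tool --rows '[{"offset": [0.005, 0, 0], "rotation": [0, 0, 0], "claw": 0.3}, {"offset": [0.01, 0, 0], "rotation": [0, 0, 0], "claw": 0.3}, {"offset": [0.01, 0, 0], "rotation": [0, 0, 0], "claw": 0.3}, {"offset": [0.01, 0, 0], "rotation": [0, 0, 0], "claw": 0.3}]'

```text
clock: 18.85
tcp_pos: [0.587, 0.194, 0.0539]
orientation: [3.129, -0.271, -0.007]
contact_force: [-8.4, -0.3, 4.6]
grip_width: 0.0489
gripper_force: 54.2
```

Run:
```python
from h import *
pk(); tab()
```

```text
18.85 [0.587  0.194  0.0539] yaw -9.91 tilt [-0.0045 -0.0008] F [-8.38 -0.28  4.64] w 0.0489 54.2
shell x' mm -4.97 y' mm 1.65 F dock [-8.2] [-1.7] 4.6
scene tab 60 [0.0131 0.0146 0.0166]
top tab 126 [0.0124 0.0136 0.0148]
```

Call:
drive_tool --rows '[{"offset": [0.005, 0, 0], "rotation": [0, 0, 0], "claw": 0.3}, {"offset": [0.008, 0, 0], "rotation": [0, 0, 0], "claw": 0.3}, {"offset": [0.008, 0, 0], "rotation": [0, 0, 0], "claw": 0.3}, {"offset": [0.008, 0, 0], "rotation": [0, 0, 0], "claw": 0.3}]'

```text
clock: 19.28
tcp_pos: [0.5881, 0.1937, 0.0538]
orientation: [3.129, -0.271, -0.007]
contact_force: [-7.8, 0.5, 2.2]
grip_width: 0.0488
gripper_force: 53.9
```

Run:
```python
from h import *
pk(); tab()
```

```text
19.28 [0.5881 0.1937 0.0538] yaw -9.9 tilt [-0.0046 -0.0008] F [-7.85  0.51  2.18] w 0.0488 53.9
shell x' mm -3.86 y' mm 1.6 F dock [-7.8] [-0.9] 2.2
scene tab 70 [0.0173 0.0192 0.0208]
top tab 125 [0.0174 0.0189 0.02  ]
```

The catch jumped back up (tab 13.6 to 18.9 mm), which is the click. Release and lift off.

Call:
drive_tool --rows '[{"offset": [0, 0, 0], "rotation": [0, 0, 0], "claw": 0.7}, {"offset": [0, 0, 0], "rotation": [0, 0, 0], "claw": 1}, {"offset": [0, 0, 0], "rotation": [0, 0, 0], "claw": 1}, {"offset": [0, 0, 0], "rotation": [0, 0, 0], "claw": 1}, {"offset": [0, 0, -0.15], "rotation": [0, 0, 0], "claw": 1}, {"offset": [0, 0, -0.35], "rotation": [0, 0, 0], "claw": 1}, {"offset": [-0.1, 0, -0.5], "rotation": [0, 0, 0], "claw": 1}, {"offset": [-0.4, 0, -0.7], "rotation": [0, 0, 0], "claw": 1}, {"offset": [-0.6, 0, -0.9], "rotation": [0, 0, 0], "claw": 1}, {"offset": [-0.7, 0, -0.9], "rotation": [0, 0, 0], "claw": 1}, {"offset": [-0.7, 0, -0.9], "rotation": [0, 0, 0], "claw": 1}, {"offset": [-0.7, 0, -0.9], "rotation": [0, 0, 0], "claw": 1}]'

```text
clock: 20.38
tcp_pos: [0.4874, 0.2119, 0.1905]
orientation: [-3.129, 0.271, -0.004]
contact_force: [-0.2, -0.4, 0.0]
grip_width: 0.0852
gripper_force: 0.0
```

Run:
```python
from h import *
st(); tab(); f=grab_frame("wrist"); W=cloud(f); rect(W,"mat pack",(.536,.412),.08,.047,.065)
P=W.reshape(-1,3); P=P[np.isfinite(P[:,2])]; x,y=fr(P); m=(P[:,2]>.072)&(P[:,2]<.078)&(abs(x)<.06)&(abs(y)<.03)
print("fresh shell x",np.percentile(x[m],[1,99]).round(4),"y",np.percentile(y[m],[1,99]).round(4),np.median(P[m,2]))
cv2.imwrite("pics/w6.png",f["frame"][...,::-1])
```

```text
20.38 [0.4874 0.2119 0.1905] yaw -9.89 tilt [0.0029 0.0002] F [-0.2  -0.39  0.04] w 0.0852 0.0
scene tab 59 [0.0162 0.0183 0.0198]
top tab 44 [0.0164 0.0174 0.0194]
mat pack 5344 c 535.3 409.1 size 50.5 84.3 th 79.9 zmed 0.0567
fresh shell x [-0.0429  0.0296] y [-0.0225  0.0242] 0.07518391429416747
```

View pics/w6.png

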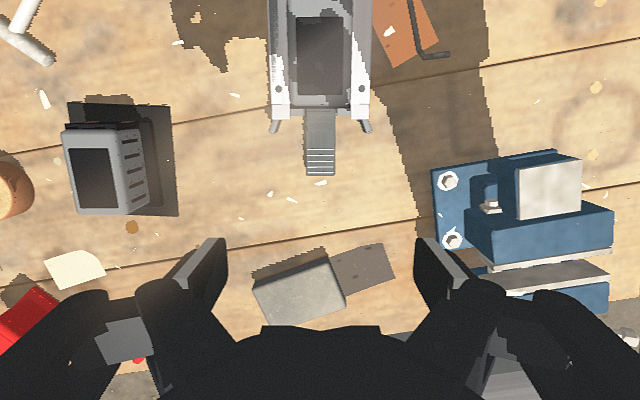

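The fresh pack sits locked in the dock (320,55) with its rear at x' = -43 mm and the tab up (320,150). The flat pack lies on the mat (105,170), and the gripper is clear of everything.

```bash
python3 -c "
from bench import hand_in; print(hand_in())"
```

```text
the job is handed in; nothing more can be done
None
```

The job is handed in (no verdict was returned): the flat pack lies upright on the mat, and the fresh pack is locked in the dock with the catch up behind it and the gripper clear.

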